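# Set the pump's working point on the edge wheel of the setting box

## Task

Slide the clear hood on the setting box fully off the edge wheel, roll the wheel with a light touch (never more than 15 N on it) until the meter's needle stands between the prongs of the gate marker, then slide the hood fully home over the wheel again. Leave the loose things around the box where they are.

Things in the scene. Friction and masses are not known exactly. Their poses are not given: they have to be found in the camera images.
- setbox: Stainless control box fixed to the bench, 130 (x) x 184 (y) mm, top face (deck) 85 mm above the bench. It has a clear hood, an edge wheel and a long meter; the box of like size beside it has only push buttons, a gauge and a knob. Origin: centre of its underside; z up, x from the robot's side to the far side, y to the left; turned up to 0.3 rad.
- slot_mid (a point): Middle of the wheel's slot, on the deck's surface; axes as the box. Slot 55 mm along x, 14 mm along y. The crest of the wheel stands straight above this point, 5.5 to 10.5 mm above the deck: this differs from box to box, so find it by touch. Two guide rails for the hood, 5 mm wide and high, run along y at x = +39 and -39 mm from here.
- wheel (a joint): Black knurled edge wheel, 60 mm diameter, 10 mm thick, axle along the box's y. Angle in rad, 0 to 3.2; grows as the crest rolls to the box's +x (away from the robot), which moves the needle to +x by 22.5 mm per rad. Turns stiffly (1.5 N at the rim, dry friction), stays where left, does not give downwards. 4 to 8 N of press grips it well; over 15 N spoils it.
- meter_mid (a point): Middle of the long meter, on the deck's surface, 50 mm to the +y side of the slot's middle; axes as the box. Black frame 96 mm along x, 30 mm along y, 11 mm high, closed by a clear pane; a white scale beneath.
- needle_tip (a point): Centre of the meter's needle, a black bar 3 mm wide lying along y beneath the pane; axes as the box. Geared to the wheel, it travels along x from 36 mm before the meter's middle to 36 mm beyond; it starts near the robot's end.
- gate_mid (a point): Centre of the gate marker in the same meter: a dark steel fork with two prongs along y, 8 mm clear between them; axes as the box. It stays where it was set, beyond the needle (+x) at the start. The needle stands between the prongs when it has the same x as this point in box axes.
- rib_mid (a point): Middle of the grey rib on top of the clear hood, half-way up: rib 40 mm along x, 8 mm thick along y, 18 mm high, top 33 mm above the deck. The hood, 72 mm along x and 44 mm along y, top sheet 15 mm above the deck, slides along the box's y only; closed, the rib stands over the wheel's slot.
- hood (a joint): How far the hood is slid along the box's -y (to the robot's right), in m: 0 closed over the wheel, 0.062 fully open against its stop. Light dry friction, about 1.5 N; it stays where it is left.
- wrench_grip (a point): Loose open-ended wrench lying on the bench, handle; leave alone.
- driver_grip (a point): Loose screwdriver lying on the bench, handle; leave alone.
- oiljar: Loose white jar, 60 mm diameter, 100 mm high, origin under its centre; leave alone.
- coil: Loose black valve coil, about 60 x 36 x 68 mm high, origin under its centre; leave alone.
- fitting: Loose brass fitting standing on end, 29 mm diameter, 36 mm high, origin under its centre; leave alone.
- plug: Loose dark steel plug, 32 mm diameter, 32 mm high, origin under its centre; leave alone.
- cup: Loose grey cup, 76 mm diameter, 70 mm high, origin under its centre; leave alone.
Not all that is in view belongs to the job. Leave any yellow look-alike of the setbox alone.

How it is judged:
By the outcome, as a careful person would: the job done as asked, in the order asked, and still so for the second after the job is handed in, with the robot touching nothing.
It also fails if it takes over 72 s, if anything falls off the work surface, if the arm or the gripper's body presses on something with over 40 N, if the wrist force passes 120 N, or if a joint passes its speed limit or range.

## Robot

A 6-joint arm with a two-finger parallel gripper is mounted at the origin on the work surface. World frame = base frame: x ahead of the robot, y to its left, z up, the work surface at z = 0. Lengths are in mm, angles in rad, forces in N, time in s.
With the tool pointing down it reaches from about 350 to 975 mm from the base axis. Payload 7.1 kg.
Tool frame: the origin (TCP) lies on the mounting face of the last link; the fingertips stand 182 mm ahead of it and the grasp point (between the pads) lies 163 mm ahead of it (ctrl.finger_overhang is the distance from the TCP to the fingertips, in mm); z points along the fingers, y is the direction in which the jaws open and shut (so a half turn about z gives the same grasp; the last joint's range is limited). The gripper opens to 88 mm and grips with 3 to 60 N. Pads are 20 mm wide; open, the fingers measure 115 mm over their backs; the gripper's body (75 mm by 178 mm) begins 61 mm behind the grasp point.
Start: joints at [-1.167, 0.423, 1.63, -0, 1.089, -0.019], TCP at [256.463, -569.941, 404.675] pointing down, gripper open.
Joint ranges: [-3, 3], [-0.9, 2.11], [0.09, 2.58], [-1.31, 4.45], [0.11, 2.69], [-2.54, 2.54]. Speed limits (rad/s): [2.39, 2.39, 3.01, 3.14, 3.14, 3.14].

## Interface

Orientations are given as a rotation vector (axis times angle).
In Python, from workcell import ctrl, viewer, recognise gives the robot as it stands.
- The arm moves only by the shell command python3 -m handwheel 'ROWS'. ROWS is JSON, a list of rows, each an object of numbers: "gripper": the closure, from 0 (fully open) to 1 (shut); "tx", "ty", "tz": the shift along the tool's x, y, z in m; "rx", "ry", "rz": the turn, a rotation vector about the tool's x, y, z in degrees. In form: [{"gripper": .., "tx": .., "ty": .., "tz": .., "rx": .., "ry": .., "rz": ..}, ...]. A call has 1 to 8 rows; each row shifts and turns the commanded pose from where the row before left it, along the tool's axes as they then stand; what a row does not reach is not made up. A row lasts 1/8 s, in which the tool goes at most 62.5 mm and 10.7 degrees, less where a joint would pass 70% of its speed; a pose out of reach is approached as far as the arm can. A call with a gripper value outside its range is refused whole. The fingers move at their own pace and stop on an object; the grip force is fixed at half the most. Time passes only in rows, so rows that do not move let the fingers close. It gives the time, the measured TCP pose, the force and the opening at its end, in the units of the state.
- ctrl.get_obs(): the state, without advancing time (a new reading comes with each control period).
- viewer.get_image(name): name is "scene" or "top" or "wrist"; returns a dict with "image" (400x640x3 uint8, red, green, blue), "range_z" (400x640 float32, mm along the optical axis (not along the pixel's ray), 0 where there is no reading), "vfov" (degrees; the focal length in pixels is half the picture's height over the tangent of half this angle, whatever the lens; pixels are square), "cx", "cy" (the principal point, pixels), "extrinsics" (4x4, takes a point from world to camera coordinates); the wrist camera has in their place "T_tool_cam" (4x4, takes a point from camera to tool coordinates, whose origin is the TCP and whose axes are the flange's). Camera axes: x right, y up, looking along -z (the intrinsics and any distortion apply to the point x, -y, -z); pixel columns grow to the right and rows downward; lengths in mm; the calibration is good to about 2 mm. A picture is of the moment at which its call begins: read the wrist's pose just before it.
- ctrl.close_job(): hands the job in, once; it reports no verdict.
Trained networks look in a picture, given as the dict that the camera call returned (one of the last four; its "shot" number tells which), for a name from the list of things; names that differ only in an ending like _2 or _b are one class to them, and where a whole thing is asked for, a point or a joint stands for the part that bears it (a point fixed in the world has none). Each returns a list of dicts, best first, with "p" (0 to 1); they miss things now and then, are a little off and sometimes report something else, mostly with a low value. They report only what shows in the picture. A call takes as long as a camera call. They do not tell look-alikes from the thing itself.
- recognise(picture, name): "xy" ([column, row] as shares, 0 to 1, of the picture: columns of its width, rows of its height, amid what is visible of it).
The state is a dict: "t": time; "qpos": joint angles; "qvel": joint speeds; "joint_torque": joint torques, N m; "ee_pos": TCP position; "orientation": TCP orientation; "ft_force": force on the tool from outside, world axes, zero at the start; "moment": the same for the moment, N m; "width": finger opening in mm.
Only numpy, scipy, OpenCV 4.12 (cv2) and the standard library are available. Lean on these libraries where they do the work, as an engineer would, in place of code of your own. Each camera call takes 0.05 s, during which the arm holds its last target.

## Working session

There is one attempt and no reset: what is moved stays moved. The work goes in short steps, Python scripts to look and compute and a shell command to move; the robot and the scene stay as the last step left them, time stands still between calls to the robot, and variables do not carry over. Pictures are saved under pics/ and viewed, and the job is handed in when it is done.

```bash
ls; mkdir -p pics; cat > h.py <<'E'
import numpy as np, cv2
from scipy.spatial.transform import Rotation as R
from workcell import ctrl, viewer, recognise
def cam(p):
    f=p["image"].shape[0]/2/np.tan(np.radians(p["vfov"])/2); return f
def T_tool():
    o=ctrl.get_obs(); T=np.eye(4); T[:3,:3]=R.from_rotvec(o["orientation"]).as_matrix(); T[:3,3]=o["ee_pos"]; return T
def c2w(p,T=None):
    if "extrinsics" in p: return np.linalg.inv(np.array(p["extrinsics"]))
    return T@np.array(p["T_tool_cam"])
def ray(p,u,v,T=None):
    f=cam(p); M=c2w(p,T); d=np.array([(u-p["cx"])/f,-(v-p["cy"])/f,-1.]); return M[:3,3],M[:3,:3]@d
def at_z(p,u,v,z,T=None):
    o,d=ray(p,u,v,T); return o+d*(z-o[2])/d[2]
def at_d(p,u,v,T=None):
    o,d=ray(p,u,v,T); return o+d*p["range_z"][int(v),int(u)]
def proj(p,X,T=None):
    M=np.linalg.inv(c2w(p,T)); c=M[:3,:3]@np.array(X)+M[:3,3]; f=cam(p); return p["cx"]+f*c[0]/-c[2], p["cy"]-f*c[1]/-c[2]
def save(p,n,box=None,k=1):
    im=p["image"][:,:,::-1]
    if box: im=im[box[1]:box[3],box[0]:box[2]]
    if k!=1: im=cv2.resize(im,None,fx=k,fy=k,interpolation=cv2.INTER_CUBIC)
    cv2.imwrite("pics/"+n+".png",im)
E
python3 - <<'E'
from h import *
print(ctrl.get_obs())
for n in("scene","top"):
    p=viewer.get_image(n); save(p,n+"0"); print(n,{k:v for k,v in p.items() if k not in("image","range_z")})
    for nm in("setbox","slot_mid","meter_mid","needle_tip","gate_mid","rib_mid"):
        for r in recognise(p,nm)[:3]:
            u,v=r["xy"][0]*640,r["xy"][1]*400; print(nm,round(r["p"],2),round(u),round(v),at_d(p,u,v).round())
E
```

```text
pics
{'t': 0.0, 'qpos': array([-1.16701267e+00,  4.23888551e-01,  1.63067595e+00,  2.74576913e-06,
        1.08854255e+00, -1.90407619e-02]), 'qvel': array([-1.42087481e-03, -1.14968059e-04,  1.59515460e-04, -1.48697025e-03,
        4.96678556e-04, -4.56455781e-05]), 'joint_torque': array([ 4.71914682e-03, -5.44602942e+01, -2.73664963e+01,  6.44710497e-02,
        2.26577790e-02, -1.20667960e-04]), 'ee_pos': array([ 256.35861978, -569.71723845,  403.87719674]), 'orientation': array([-3.07019339e+00, -6.58920567e-01,  4.50834266e-04]), 'ft_force': array([ 0.70664893,  0.5608158 , -0.4182905 ]), 'moment': array([ 0.00013287,  0.01691495, -0.05464883]), 'width': 87.95230594981943}
scene {'vfov': 43.90221095441163, 'cx': 319.5123205499463, 'cy': 194.559661496191, 'extrinsics': array([[-5.93929724e-01,  8.04507887e-01, -3.81365684e-03,
         2.84629748e+02],
       [-4.42661586e-01, -3.22830302e-01,  8.36559213e-01,
         1.09228039e+02],
       [ 6.71787320e-01,  4.98545541e-01,  5.47863249e-01,
        -1.59964114e+03],
       [ 0.00000000e+00,  0.00000000e+00,  0.00000000e+00,
  
[... 518 characters left out ...]
3, 'cy': 198.3177695531247, 'extrinsics': array([[ 1.96009353e-02, -9.99758890e-01,  9.89775522e-03,
        -1.00306973e+01],
       [ 9.81223885e-01,  2.11355070e-02,  1.91710662e-01,
        -4.67411864e+02],
       [-1.91873633e-01,  5.95420556e-03,  9.81401578e-01,
        -1.38161044e+03],
       [ 0.00000000e+00,  0.00000000e+00,  0.00000000e+00,
         1.00000000e+00]]), 'shot': 2}
setbox 0.76 204 286 [215. 286. 100.]
setbox 0.71 251 194 [464. 174. 103.]
slot_mid 0.9 255 194 [467. 163. 100.]
slot_mid 0.67 201 290 [205. 295.  98.]
meter_mid 0.88 204 288 [210. 285. 101.]
meter_mid 0.82 252 195 [461. 171. 101.]
rib_mid 0.9 197 285 [219. 300. 122.]
rib_mid 0.79 246 191 [470. 185. 113.]
```

View pics/scene0.png

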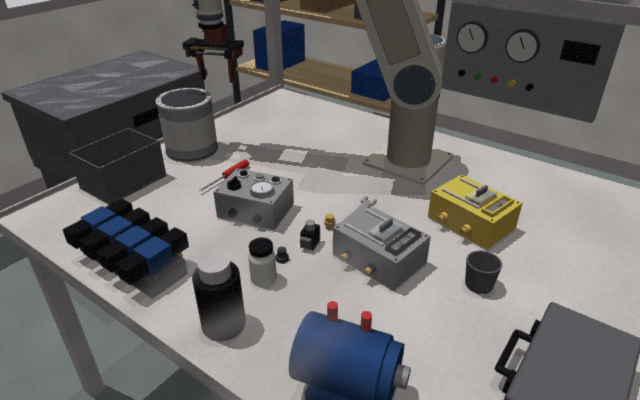

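View pics/top0.png

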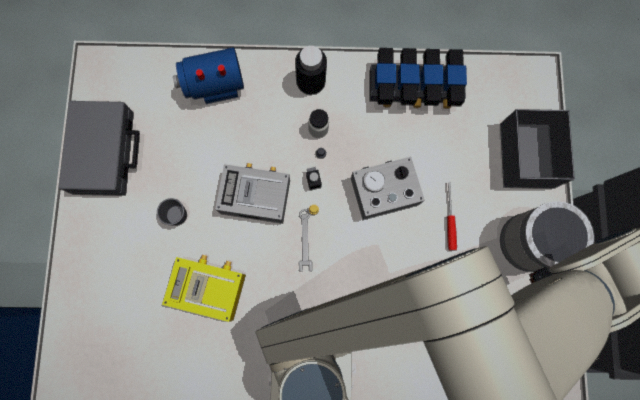

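```bash
python3 - <<'E'
from h import *
for n,pts in(("scene",[(408,165),(408,245),(330,290),(150,300),(300,130),(377,212),(600,250),(120,230),(380,245),(430,260)]),("top",[(253,193),(218,217),(285,222),(220,164),(290,172),(350,230),(300,120),(100,300),(150,120),(500,250)])):
    p=viewer.get_image(n); print(n, np.linalg.inv(p["extrinsics"])[:3,3].round(), "origin at",np.round(proj(p,[0,0,0]),1),"box",np.round(proj(p,[490,185,85]),1))
    for u,v in pts: print(u,v,p["range_z"][v,u],at_d(p,u,v).round())
T=T_tool();p=viewer.get_image("wrist"); save(p,"w0"); print({k:v for k,v in p.items() if k not in("image","range_z")})
E
```

```text
scene [1292.  604.  786.] origin at [407.8 160.7] box [381.8 236.8]
408 165 1529.79 [62. 31. 23.]
408 245 1100.1952 [486. 249.  89.]
330 290 1103.8086 [631. 141.   4.]
150 300 1080.6732 [ 887. -158.    3.]
300 130 1790.7185 [  28. -421.    0.]
377 212 1209.8533 [415. 127.  87.]
600 250 1218.372 [125. 594.   2.]
120 230 1136.0944 [ 836. -304.   98.]
380 245 1106.195 [519. 197.  85.]
430 260 1186.9193 [407. 275.   4.]
top [ 194.    8. 1446.] origin at [310.9 368.5] box [247.8 186.2]
253 193 1370.5906 [468. 168. 102.]
218 217 1456.7367 [415. 278.   3.]
285 222 1453.3804 [404.  83.   5.]
220 164 1486.9379 [573. 281.   3.]
290 172 1486.7152 [554.  73.   1.]
350 230 1457.4774 [ 385. -105.   -1.]
300 120 1519.3971 [716.  48.  -1.]
100 300 1411.5759 [173. 596.  -0.]
150 120 1515.61 [706. 500.  -1.]
500 250 1448.6555 [ 336. -537.    1.]
{'vfov': 71.67923316481128, 'cx': 317.9303647451553, 'cy': 200.61666485352004, 'T_tool_cam': array([[-1.22251295e-03,  9.63809598e-01,  2.66588754e-01,
         7.40650927e+01],
       [ 9.99999248e-01,  1.20517040e-03,  2.28656436e-04,
        -1.69089940e-01],
       [-1.00903608e-04,  2.66588833e-01, -9.63810346e-01,
         2.08074400e+01],
       [ 0.00000000e+00,  0.00000000e+00,  0.00000000e+00,
         1.00000000e+00]]), 'shot': 5}
```

View pics/w0.png

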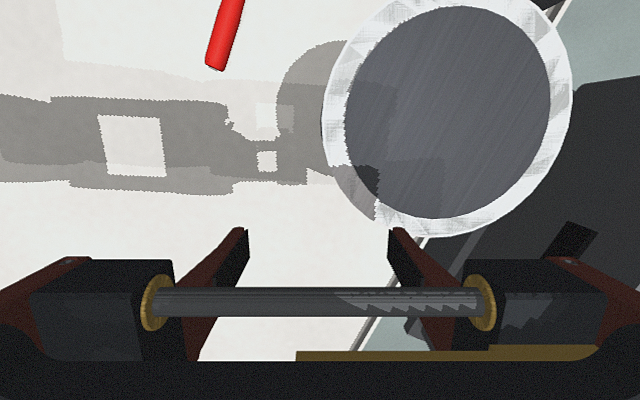

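```bash
python3 - <<'E'
from h import *
for n in("scene","top"):
    p=viewer.get_image(n); f=cam(p); M=c2w(p)
    v,u=np.mgrid[0:400,0:640]; d=p["range_z"]
    X=np.stack([(u-p["cx"])/f*d,-(v-p["cy"])/f*d,-d],-1)@M[:3,:3].T+M[:3,3]
    m=(X[...,2]>79)&(X[...,2]<97)&(X[...,0]>370)&(X[...,0]<620)&(X[...,1]>50)&(X[...,1]<340)&(d>0)
    P=X[m]; print(n,len(P),np.median(P[:,2]))
    print(cv2.minAreaRect(P[:,:2].astype(np.float32)))
    b={"scene":(310,185,450,295),"top":(200,140,310,240)}[n]; save(p,n+"z",b,5)
E
```

```text
scene 2303 86.99878433196227
((475.4393005371094, 172.87130737304688), (188.07911682128906, 135.05426025390625), 82.73210144042969)
top 2537 85.93230780006866
((475.9768981933594, 173.00962829589844), (184.6249542236328, 131.5702362060547), 82.59534454345703)
```

View pics/scenez.png

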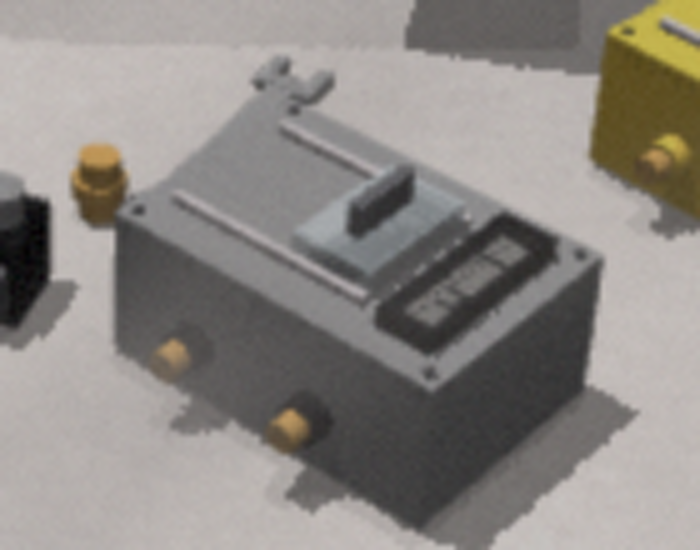

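View pics/topz.png

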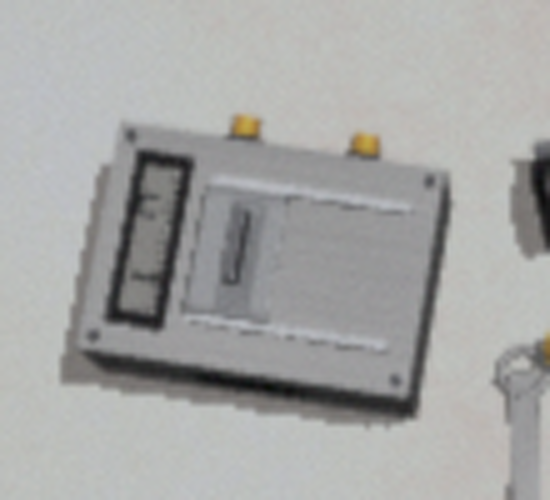

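```bash
cat >> h.py <<'E'
def goal(x,y,z,yaw=-0.129,sx=1):
    """tool x along sx*box x, z down; prints total shift in current tool axes (m) and turn (deg)"""
    c,s=np.cos(yaw),np.sin(yaw); X=sx*np.array([c,s,0]); Z=np.array([0,0,-1.]); Rg=np.stack([X,np.cross(Z,X),Z],1)
    T=T_tool(); d=T[:3,:3].T@(np.array([x,y,z])-T[:3,3])/1000; r=R.from_matrix(T[:3,:3].T@Rg).as_rotvec(degrees=True)
    print("shift",d.round(4),"turn",r.round(2)); return d,r
E
python3 - <<'E'
from h import *
print(T_tool().round(3)); goal(476,173,404); goal(476,173,404,sx=-1)
E
```

```text
[[ 9.12000e-01  4.10000e-01  0.00000e+00  2.56470e+02]
 [ 4.10000e-01 -9.12000e-01  0.00000e+00 -5.69931e+02]
 [ 0.00000e+00 -0.00000e+00 -1.00000e+00  4.04677e+02]
 [ 0.00000e+00  0.00000e+00  0.00000e+00  1.00000e+00]]
shift [ 0.505  -0.5875  0.0007] turn [-0.   -0.   31.61]
shift [ 0.505  -0.5875  0.0007] turn [   0.     -0.   -148.39]
```

```bash
python3 - <<'E'
from h import *
T=T_tool(); Rm=T[:3,:3]; d=(np.array([500,165,404])-T[:3,3])/14000
for i in range(14):
    print((Rm.T@d).round(3)); Rm=Rm@R.from_euler('z',-10.6,degrees=True).as_matrix()
E
```

```text
[ 0.037 -0.041  0.   ]
[ 0.044 -0.033  0.   ]
[ 0.05  -0.024  0.   ]
[ 0.053 -0.015  0.   ]
[ 0.055 -0.005  0.   ]
[0.055 0.005 0.   ]
[0.053 0.015 0.   ]
[0.049 0.025 0.   ]
[0.044 0.034 0.   ]
[0.037 0.041 0.   ]
[0.029 0.047 0.   ]
[0.02  0.052 0.   ]
[0.01  0.054 0.   ]
[-0.     0.055  0.   ]
```

```bash
python3 -m handwheel '[{"gripper":0,"tx":0.037,"ty":-0.041,"rz":-10.6},{"gripper":0,"tx":0.044,"ty":-0.033,"rz":-10.6},{"gripper":0,"tx":0.050,"ty":-0.024,"rz":-10.6},{"gripper":0,"tx":0.053,"ty":-0.015,"rz":-10.6},{"gripper":0,"tx":0.055,"ty":-0.005,"rz":-10.6},{"gripper":0,"tx":0.055,"ty":0.005,"rz":-10.6},{"gripper":0,"tx":0.053,"ty":0.015,"rz":-10.6}]'; python3 -m handwheel '[{"gripper":0,"tx":0.049,"ty":0.025,"rz":-10.6},{"gripper":0,"tx":0.044,"ty":0.034,"rz":-10.6},{"gripper":0,"tx":0.037,"ty":0.041,"rz":-10.6},{"gripper":0,"tx":0.029,"ty":0.047,"rz":-10.6},{"gripper":0,"tx":0.020,"ty":0.052,"rz":-10.6},{"gripper":0,"tx":0.010,"ty":0.054,"rz":-10.6},{"gripper":0,"tx":0,"ty":0.055,"rz":-10.6},{"gripper":0}]'
python3 - <<'E'
from h import *
print(ctrl.get_obs()["qpos"]); goal(500,165,404,sx=-1)
T=T_tool();p=viewer.get_image("wrist"); save(p,"w1"); np.save("T1.npy",T)
for nm in("slot_mid","meter_mid","needle_tip","gate_mid","rib_mid"):
        for r in recognise(p,nm)[:3]:
            u,v=r["xy"][0]*640,r["xy"][1]*400; print(nm,round(r["p"],2),round(u),round(v),at_d(p,u,v,T).round(),at_z(p,u,v,85,T).round(1))
E
```

```text
[-1.16698394e+00  4.23087916e-01  1.62991340e+00  7.94415634e-06
  1.08860210e+00 -1.89596030e-02]
shift [ 0.5236 -0.5703  0.0007] turn [   0.     -0.   -148.39]
meter_mid 0.62 223 32 [ 372. -399.   26.] [ 364.1 -421.9   85. ]$[0]: bad value
$[0]: bad value
```

View pics/w1.png

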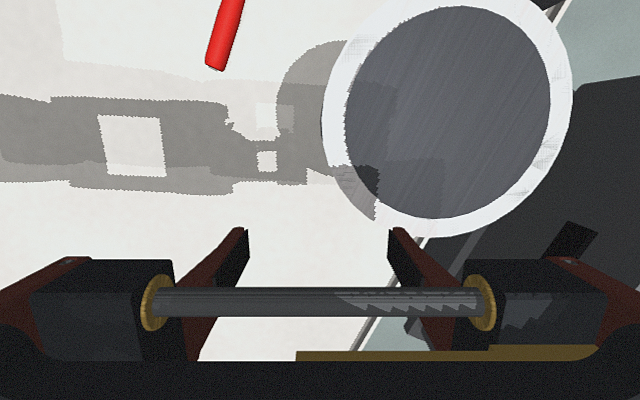

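```bash
python3 -m handwheel '[{"gripper":0,"tx":0.037,"ty":-0.041,"tz":0,"rx":0,"ry":0,"rz":-10.6},{"gripper":0,"tx":0.044,"ty":-0.033,"tz":0,"rx":0,"ry":0,"rz":-10.6},{"gripper":0,"tx":0.050,"ty":-0.024,"tz":0,"rx":0,"ry":0,"rz":-10.6},{"gripper":0,"tx":0.053,"ty":-0.015,"tz":0,"rx":0,"ry":0,"rz":-10.6},{"gripper":0,"tx":0.055,"ty":-0.005,"tz":0,"rx":0,"ry":0,"rz":-10.6},{"gripper":0,"tx":0.055,"ty":0.005,"tz":0,"rx":0,"ry":0,"rz":-10.6},{"gripper":0,"tx":0.053,"ty":0.015,"tz":0,"rx":0,"ry":0,"rz":-10.6}]'
python3 - <<'E'
from h import *
print(ctrl.get_obs()["qpos"]); goal(500,165,404,sx=-1)
E
```

```text
t: 2.12
ee_pos: [377.4, -201.3, 405.0]
orientation: [2.045, 2.384, 0.0]
ft_force: [0.7, -0.4, 0.0]
width: 87.7
[-5.17951700e-01  1.27361130e-01  2.04498723e+00  7.34956752e-05
  9.68293465e-01 -6.70742009e-01]
shift [0.3434 0.1769 0.0009] turn [ 2.000e-02  6.000e-02 -7.386e+01]
```

```bash
python3 -m handwheel '[{"gripper":0,"tx":0.049,"ty":0.025,"tz":0,"rx":0,"ry":0,"rz":-10.6},{"gripper":0,"tx":0.044,"ty":0.034,"tz":0,"rx":0,"ry":0,"rz":-10.6},{"gripper":0,"tx":0.037,"ty":0.041,"tz":0,"rx":0,"ry":0,"rz":-10.6},{"gripper":0,"tx":0.029,"ty":0.047,"tz":0,"rx":0,"ry":0,"rz":-10.6},{"gripper":0,"tx":0.020,"ty":0.052,"tz":0,"rx":0,"ry":0,"rz":-10.6},{"gripper":0,"tx":0.010,"ty":0.054,"tz":0,"rx":0,"ry":0,"rz":-10.6},{"gripper":0,"tx":0,"ty":0.055,"tz":0,"rx":0,"ry":0,"rz":-10.6},{"gripper":0,"tx":0,"ty":0,"tz":0,"rx":0,"ry":0,"rz":0}]'
python3 - <<'E'
from h import *
print(ctrl.get_obs()["qpos"]); goal(500,165,404,sx=-1)
T=T_tool();p=viewer.get_image("wrist"); save(p,"w2"); np.save("T1.npy",T)
for nm in("slot_mid","meter_mid","needle_tip","gate_mid","rib_mid"):
        for r in recognise(p,nm)[:3]:
            u,v=r["xy"][0]*640,r["xy"][1]*400; print(nm,round(r["p"],2),round(u),round(v),at_d(p,u,v,T).round(),at_z(p,u,v,85,T).round(1))
E
```

```text
t: 3.12
ee_pos: [499.1, 167.2, 404.8]
orientation: [0.194, 3.134, 0.001]
ft_force: [-0.2, -1.3, -0.1]
width: 87.5
[ 3.00620701e-01  2.78497456e-01  1.84732051e+00  4.38963495e-04
  1.01438961e+00 -1.14703176e+00]
shift [-0.0012 -0.0021  0.0008] turn [0.05 0.06 0.32]
slot_mid 0.61 321 166 [470. 175. 100.] [472.1 175.   85. ]
meter_mid 0.91 320 167 [471. 174.  99.] [473.1 174.1  85. ]
needle_tip 0.67 201 219 [523.  17.  56.] [514.9  31.7  85. ]
rib_mid 0.61 335 168 [471. 189. 117.] [476.4 190.3  85. ]
rib_mid 0.58 321 164 [469. 175.  98.] [470.4 174.7  85. ]
```

View pics/w2.png

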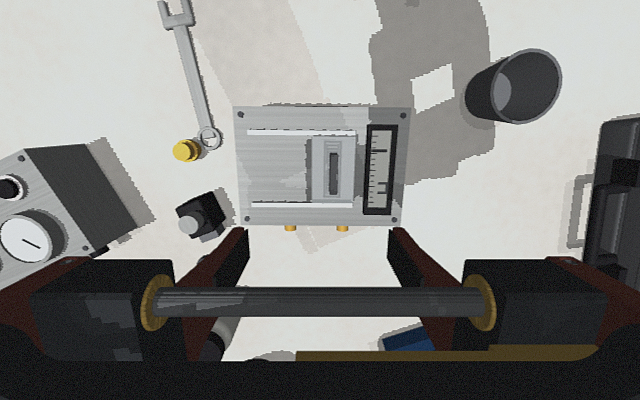

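```bash
python3 - <<'E'
from h import *
T=T_tool();p=viewer.get_image("wrist"); save(p,"w3",(225,95,415,235),4)
f=cam(p);M=c2w(p,T);v,u=np.mgrid[0:400,0:640];d=p["range_z"]
X=np.stack([(u-p["cx"])/f*d,-(v-p["cy"])/f*d,-d],-1)@M[:3,:3].T+M[:3,3]
ok=(d>0)&(abs(X[...,0]-476)<120)&(abs(X[...,1]-173)<140)
P=X[ok]; dk=P[(P[:,2]>79)&(P[:,2]<94)]; print("deck",cv2.minAreaRect(dk[:,:2].astype(np.float32)),np.median(dk[:,2]))
rb=P[(P[:,2]>113)&(P[:,2]<128)]; print("rib",len(rb),rb.mean(0),np.median(rb[:,2]),cv2.minAreaRect(rb[:,:2].astype(np.float32)))
m=P[(P[:,2]>94)&(P[:,2]<108)]; print("mid heights",len(m),cv2.minAreaRect(m[:,:2].astype(np.float32)))
E
```

```text
deck ((476.22210693359375, 173.91419982910156), (184.67837524414062, 129.6791534423828), 82.417236328125) 84.201728378864
rib 332 [476.85650514 185.76480642 116.99647318] 116.9747420681615 ((477.3484191894531, 185.7574462890625), (7.953032970428467, 39.91762161254883), 82.19842529296875)
mid heights 4924 ((480.5242919921875, 207.5338134765625), (86.33198547363281, 95.67540740966797), 82.31404113769531)
```

View pics/w3.png

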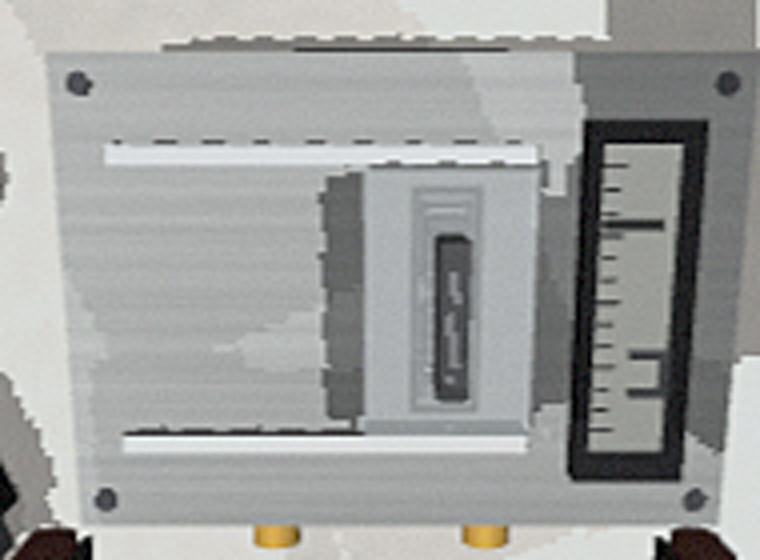

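```bash
sed -i 's/yaw=-0.129/yaw=-0.133/' h.py; python3 - <<'E'
from h import *
goal(477.3,185.8,287,sx=-1)
E
```

```text
shift [0.0236 0.0198 0.1178] turn [-0.01 -0.    0.12]
```

```bash
python3 -m handwheel '[{"gripper":0,"tx":0.0236,"ty":0.0198,"tz":0.0,"rx":0,"ry":0,"rz":0.1},{"gripper":0,"tx":0,"ty":0,"tz":0.05,"rx":0,"ry":0,"rz":0},{"gripper":0.4,"tx":0,"ty":0,"tz":0.04,"rx":0,"ry":0,"rz":0},{"gripper":0.4,"tx":0,"ty":0,"tz":0,"rx":0,"ry":0,"rz":0}]'
python3 - <<'E'
from h import *
goal(477.3,185.8,287,sx=-1)
T=T_tool();p=viewer.get_image("wrist"); save(p,"w4")
E
```

```text
t: 3.98
ee_pos: [476.4, 185.9, 312.6]
orientation: [-0.206, -3.129, 0.004]
ft_force: [-0.3, 1.1, 0.0]
width: 71.6
shift [-0.001   0.0001  0.0256] turn [-0.16 -0.29  0.07]
```

View pics/w4.png

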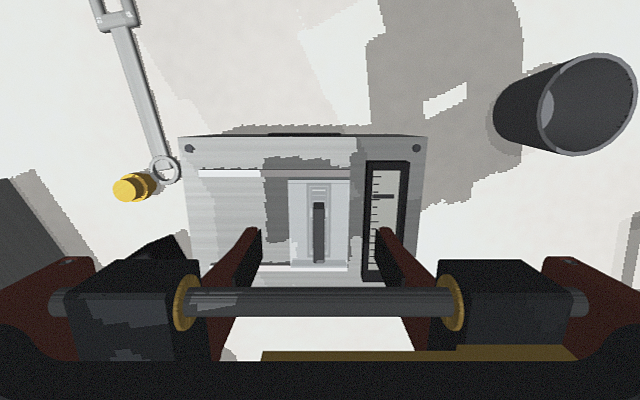

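```bash
python3 -m handwheel '[{"gripper":0.4,"tx":-0.001,"ty":0,"tz":0.0255,"rx":0,"ry":0,"rz":0},{"gripper":0.4,"tx":0,"ty":0,"tz":0,"rx":0,"ry":0,"rz":0},{"gripper":1,"tx":0,"ty":0,"tz":0,"rx":0,"ry":0,"rz":0},{"gripper":1,"tx":0,"ty":0,"tz":0,"rx":0,"ry":0,"rz":0},{"gripper":1,"tx":0,"ty":0,"tz":0,"rx":0,"ry":0,"rz":0},{"gripper":1,"tx":0,"ty":0,"tz":0,"rx":0,"ry":0,"rz":0},{"gripper":1,"tx":0,"ty":0,"tz":0,"rx":0,"ry":0,"rz":0},{"gripper":1,"tx":0,"ty":0,"tz":0,"rx":0,"ry":0,"rz":0}]'
python3 - <<'E'
from h import *
goal(477.3,185.8,287,sx=-1)
E
```

```text
t: 5.03
ee_pos: [478.4, 185.9, 289.3]
orientation: [-0.203, -3.135, 0.003]
ft_force: [-0.2, -6.9, 5.1]
width: 7.5
shift [ 0.0011 -0.0003  0.0023] turn [-0.12 -0.02  0.19]
```

```bash
python3 -m handwheel '[{"gripper":1,"tx":0,"ty":-0.010,"tz":0,"rx":0,"ry":0,"rz":0},{"gripper":1,"tx":0,"ty":-0.015,"tz":0,"rx":0,"ry":0,"rz":0},{"gripper":1,"tx":0,"ty":-0.015,"tz":0,"rx":0,"ry":0,"rz":0},{"gripper":1,"tx":0,"ty":-0.013,"tz":0,"rx":0,"ry":0,"rz":0},{"gripper":1,"tx":0,"ty":-0.005,"tz":0,"rx":0,"ry":0,"rz":0},{"gripper":1,"tx":0,"ty":0,"tz":0,"rx":0,"ry":0,"rz":0}]'
python3 - <<'E'
from h import *
goal(477.3,185.8,287,sx=-1)
E
```

```text
t: 5.78
ee_pos: [470.8, 128.5, 289.3]
orientation: [-0.206, -3.135, 0.001]
ft_force: [-1.2, -1.0, 6.1]
width: 7.6
shift [0.0011 0.0577 0.0023] turn [-0.04 -0.01  0.12]
```

Moved 57.7 mm; push on to the stop.

```bash
python3 -m handwheel '[{"gripper":1,"tx":0,"ty":-0.003,"tz":0,"rx":0,"ry":0,"rz":0},{"gripper":1,"tx":0,"ty":-0.002,"tz":0,"rx":0,"ry":0,"rz":0},{"gripper":1,"tx":0,"ty":0,"tz":0,"rx":0,"ry":0,"rz":0}]'
python3 - <<'E'
from h import *
goal(477.3,185.8,287,sx=-1)
E
```

```text
t: 6.15
ee_pos: [470.3, 124.1, 289.3]
orientation: [-0.205, -3.135, 0.0]
ft_force: [-1.7, 0.7, 6.0]
width: 7.6
shift [0.001  0.0621 0.0023] turn [-0.02 -0.01  0.15]
```

```bash
python3 -m handwheel '[{"gripper":1,"tx":0,"ty":-0.002,"tz":0,"rx":0,"ry":0,"rz":0},{"gripper":1,"tx":0,"ty":-0.001,"tz":0,"rx":0,"ry":0,"rz":0},{"gripper":1,"tx":0,"ty":0,"tz":0,"rx":0,"ry":0,"rz":0}]'
python3 - <<'E'
from h import *
goal(477.3,185.8,287,sx=-1)
E
```

```text
t: 6.52
ee_pos: [470.1, 122.9, 289.3]
orientation: [0.207, 3.134, 0.006]
ft_force: [-2.6, 17.2, 1.1]
width: 7.4
shift [0.0011 0.0633 0.0026] turn [0.22 0.03 0.06]
```

```bash
python3 -m handwheel '[{"gripper":0.4,"tx":0,"ty":0.001,"tz":0,"rx":0,"ry":0,"rz":0},{"gripper":0.4,"tx":0,"ty":0,"tz":0,"rx":0,"ry":0,"rz":0},{"gripper":0.4,"tx":0,"ty":0,"tz":0,"rx":0,"ry":0,"rz":0},{"gripper":0.4,"tx":0,"ty":0,"tz":-0.03,"rx":0,"ry":0,"rz":0},{"gripper":1,"tx":-0.030,"ty":0.05,"tz":-0.03,"rx":0,"ry":0,"rz":0},{"gripper":1,"tx":0,"ty":0.035,"tz":-0.01,"rx":0,"ry":0,"rz":0},{"gripper":1,"tx":0,"ty":0,"tz":0,"rx":0,"ry":0,"rz":0},{"gripper":1,"tx":0,"ty":0,"tz":0,"rx":0,"ry":0,"rz":0}]'
python3 - <<'E'
from h import *
goal(477.3,185.8,287,sx=-1)
T=T_tool();p=viewer.get_image("wrist"); save(p,"w5"); np.save("T5.npy",T)
f=cam(p);M=c2w(p,T);v,u=np.mgrid[0:400,0:640];d=p["range_z"]
X=np.stack([(u-p["cx"])/f*d,-(v-p["cy"])/f*d,-d],-1)@M[:3,:3].T+M[:3,3]
ok=(d>0)&(abs(X[...,0]-476)<120)&(abs(X[...,1]-173)<140)&(v<260)
P=X[ok]
rb=P[(P[:,2]>113)&(P[:,2]<124)]; print("rib",len(rb),np.median(rb[:,2]),cv2.minAreaRect(rb[:,:2].astype(np.float32)))
E
```

```text
t: 7.52
ee_pos: [508.5, 199.9, 357.0]
orientation: [-0.204, -3.133, 0.002]
ft_force: [-0.0, -0.7, -0.1]
width: 11.4
shift [ 0.029  -0.018   0.0701] turn [-0.07 -0.08  0.16]
rib 552 116.90654972062856 ((469.1114807128906, 124.68028259277344), (8.596688270568848, 40.53167724609375), 82.55754089355469)
```

View pics/w5.png

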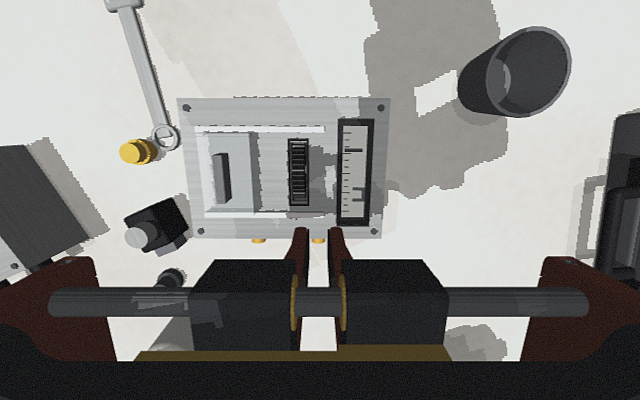

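```bash
cat > ng.py <<'E'
from h import *
import sys
# needle/gate profile in box coordinates on meter plane: rectify
def rect(p,T,z,name=None):
    c,s=np.cos(-.133),np.sin(-.133); bx=np.array([c,s]); by=np.array([-s,c]); mid=np.array([477.3,185.8])+50*by
    k=5; W=40;H=104
    uu=np.zeros((H*k,W*k),np.float32); vv=uu.copy()
    q=np.float32([[0,0],[W*k,0],[W*k,H*k],[0,H*k]])
    src=[]
    for a,b in q:
        w=mid+bx*(-H/2+b/k)+by*(-W/2+a/k); src.append(proj(p,[w[0],w[1],z],T))
    Hm=cv2.getPerspectiveTransform(np.float32(src),q)
    im=cv2.warpPerspective(p["image"][:,:,::-1].copy(),Hm,(W*k,H*k),flags=cv2.INTER_CUBIC)
    return im
if __name__=="__main__":
    T=T_tool();p=viewer.get_image("wrist"); im=rect(p,T,90); 
    cv2.imwrite("pics/%s.png"%sys.argv[1],im)
    g=im.mean(2)
    np.set_printoptions(linewidth=200)
    for a,b in((80,100),(105,118),(122,135)):
        pr=g[:,a:b].mean(1); print(a,[(round(-52+i/5,1),int(pr[i])) for i in range(40,480) if pr[i]<pr[max(0,i-15):i+16].mean()-12 and pr[i]==pr[i-5:i+6].min()])
E
python3 ng.py r5
```

```text
80 [(-42.8, 26), (-36.0, 145), (-20.8, 23), (-0.8, 139), (16.6, 136), (34.8, 135), (42.0, 31)]
105 [(-42.8, 15), (-20.8, 25), (13.4, 54), (23.8, 59), (42.0, 30)]
122 [(-42.8, 9), (-20.8, 28), (13.4, 55), (23.8, 61), (42.0, 30)]
```

View pics/r5.png

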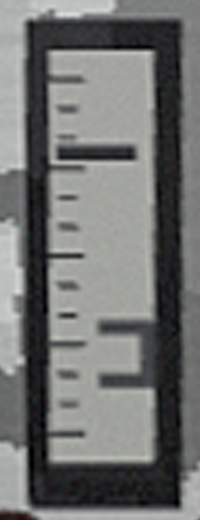

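```bash
python3 - <<'E'
from h import *
goal(470.4,186.7,283,sx=-1)
E
```

```text
shift [ 0.036  -0.0176  0.0741] turn [-0.06 -0.09  0.1 ]
```

```bash
python3 -m handwheel '[{"gripper":1,"tx":0.036,"ty":-0.0176,"tz":0,"rx":0,"ry":0,"rz":0.1},{"gripper":1,"tx":0,"ty":0,"tz":0.04,"rx":0,"ry":0,"rz":0},{"gripper":1,"tx":0,"ty":0,"tz":0.034,"rx":0,"ry":0,"rz":0},{"gripper":1,"tx":0,"ty":0,"tz":0,"rx":0,"ry":0,"rz":0},{"gripper":1,"tx":0,"ty":0,"tz":0,"rx":0,"ry":0,"rz":0}]'
python3 - <<'E'
from h import *
goal(470.4,186.7,283,sx=-1); o=ctrl.get_obs(); print(o["ft_force"],o["ee_pos"],o["width"])
T=T_tool();p=viewer.get_image("wrist"); save(p,"w6")
E
```

```text
t: 8.25
ee_pos: [471.5, 187.4, 284.4]
orientation: [0.209, 3.134, 0.0]
ft_force: [0.0, 0.2, 0.2]
width: 0.5
shift [ 0.001  -0.0009  0.0014] turn [0.   0.01 0.01]
[0.04624319 0.18769956 0.24717898] [471.46051231 187.44527768 284.3971311 ] 0.47650822746027566
```

View pics/w6.png

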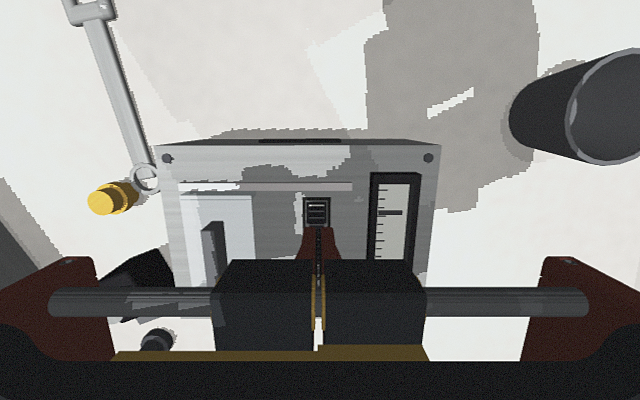

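```bash
python3 -m handwheel '[{"gripper":1,"tx":0.001,"ty":-0.0009,"tz":0.005,"rx":0,"ry":0,"rz":0},{"gripper":1,"tx":0,"ty":0,"tz":0.001,"rx":0,"ry":0,"rz":0},{"gripper":1,"tx":0,"ty":0,"tz":0,"rx":0,"ry":0,"rz":0}]'; for i in 1; do python3 -m handwheel '[{"gripper":1,"tx":0,"ty":0,"tz":0.0005,"rx":0,"ry":0,"rz":0},{"gripper":1,"tx":0,"ty":0,"tz":0,"rx":0,"ry":0,"rz":0}]'; done
```

```text
t: 8.68
ee_pos: [470.0, 187.1, 278.0]
orientation: [0.207, 3.134, 0.0]
ft_force: [-1.1, 0.1, 0.3]
width: 0.3
t: 8.93
ee_pos: [470.0, 187.1, 277.3]
orientation: [0.208, 3.135, 0.0]
ft_force: [0.9, 0.7, -0.2]
width: 1.0
```

```bash
python3 -m handwheel '[{"gripper":1,"tx":0,"ty":0,"tz":0.0005,"rx":0,"ry":0,"rz":0},{"gripper":1,"tx":0,"ty":0,"tz":0,"rx":0,"ry":0,"rz":0}]'
```

```text
t: 9.18
ee_pos: [470.0, 187.0, 276.7]
orientation: [-0.207, -3.135, 0.0]
ft_force: [1.0, -0.1, 0.5]
width: 0.3
```

```bash
python3 -m handwheel '[{"gripper":1,"tx":0,"ty":0,"tz":0.0005,"rx":0,"ry":0,"rz":0},{"gripper":1,"tx":0,"ty":0,"tz":0,"rx":0,"ry":0,"rz":0}]'
```

```text
t: 9.43
ee_pos: [470.0, 187.0, 276.2]
orientation: [-0.208, -3.135, 0.0]
ft_force: [-0.3, 0.1, 0.9]
width: 0.3
```

```bash
python3 -m handwheel '[{"gripper":1,"tx":0,"ty":0,"tz":0.0004,"rx":0,"ry":0,"rz":0},{"gripper":1,"tx":0,"ty":0,"tz":0,"rx":0,"ry":0,"rz":0}]'
```

```text
t: 9.68
ee_pos: [470.0, 187.0, 275.9]
orientation: [-0.208, -3.135, 0.0]
ft_force: [-0.5, -0.4, 0.2]
width: 0.3
```

```bash
python3 -m handwheel '[{"gripper":1,"tx":0,"ty":0,"tz":0.0004,"rx":0,"ry":0,"rz":0},{"gripper":1,"tx":0,"ty":0,"tz":0,"rx":0,"ry":0,"rz":0}]'
```

```text
t: 9.93
ee_pos: [470.0, 187.0, 275.5]
orientation: [-0.208, -3.135, -0.0]
ft_force: [0.2, 0.9, 0.4]
width: 0.6
```

```bash
python3 -m handwheel '[{"gripper":1,"tx":0,"ty":0,"tz":0.0004,"rx":0,"ry":0,"rz":0},{"gripper":1,"tx":0,"ty":0,"tz":0,"rx":0,"ry":0,"rz":0}]'
```

```text
t: 10.18
ee_pos: [470.0, 187.0, 275.0]
orientation: [-0.207, -3.135, 0.0]
ft_force: [-0.2, 0.2, 0.3]
width: 0.5
```

```bash
python3 -m handwheel '[{"gripper":1,"tx":0,"ty":0,"tz":0.0004,"rx":0,"ry":0,"rz":0},{"gripper":1,"tx":0,"ty":0,"tz":0,"rx":0,"ry":0,"rz":0}]'
```

```text
t: 10.42
ee_pos: [470.0, 187.1, 274.8]
orientation: [0.208, 3.135, 0.0]
ft_force: [-0.8, -0.4, 2.8]
width: 0.6
```

```bash
python3 -m handwheel '[{"gripper":1,"tx":0,"ty":0,"tz":0.0002,"rx":0,"ry":0,"rz":0},{"gripper":1,"tx":0,"ty":0,"tz":0,"rx":0,"ry":0,"rz":0}]'
```

```text
t: 10.68
ee_pos: [470.0, 187.0, 274.8]
orientation: [0.208, 3.135, 0.0]
ft_force: [-1.3, -0.9, 5.6]
width: 0.6
```

```bash
python3 -m handwheel '[{"gripper":1,"tx":-0.002,"ty":0,"tz":0,"rx":0,"ry":0,"rz":0},{"gripper":1,"tx":-0.002,"ty":0,"tz":0,"rx":0,"ry":0,"rz":0},{"gripper":1,"tx":0,"ty":0,"tz":0,"rx":0,"ry":0,"rz":0}]'; python3 ng.py r6
```

```text
t: 11.05
ee_pos: [474.2, 186.5, 274.8]
orientation: [0.208, 3.134, 0.0]
ft_force: [-1.1, -0.8, 5.8]
width: 0.4
80 [(-41.4, 4), (-19.4, 46), (-17.8, 39), (10.8, 12)]
105 [(-43.4, 35), (-41.4, 1), (-19.4, 46), (-17.8, 37), (10.8, 11)]
122 [(-41.4, 3), (-19.6, 46), (-18.0, 46), (10.8, 9)]
```

```bash
python3 -m handwheel '[{"gripper":1,"tx":-0.002,"ty":0,"tz":0,"rx":0,"ry":0,"rz":0},{"gripper":1,"tx":-0.002,"ty":0,"tz":0,"rx":0,"ry":0,"rz":0},{"gripper":1,"tx":-0.002,"ty":0,"tz":0,"rx":0,"ry":0,"rz":0},{"gripper":1,"tx":0,"ty":0,"tz":0,"rx":0,"ry":0,"rz":0}]'
```

```text
t: 11.6
ee_pos: [480.1, 185.7, 274.8]
orientation: [0.208, 3.134, 0.0]
ft_force: [-0.4, -0.9, 3.7]
width: 0.7
```

```bash
python3 -m handwheel '[{"gripper":1,"tx":-0.002,"ty":0,"tz":0,"rx":0,"ry":0,"rz":0},{"gripper":1,"tx":-0.002,"ty":0,"tz":0,"rx":0,"ry":0,"rz":0},{"gripper":1,"tx":0,"ty":0,"tz":0,"rx":0,"ry":0,"rz":0}]'; python3 ng.py r7;  python3 - <<'E'
from h import *
p=viewer.get_image("wrist"); save(p,"w7")
E
```

```text
t: 11.98
ee_pos: [484.1, 185.2, 274.7]
orientation: [0.208, 3.134, 0.0]
ft_force: [-0.6, -0.4, 6.1]
width: 0.6
80 [(-41.8, 1), (-12.0, 45), (-10.6, 45), (20.6, 9)]
105 [(-43.4, 34), (-41.8, 2), (-12.0, 44), (-10.6, 45), (13.0, 56), (14.6, 61), (20.8, 12)]
122 [(-43.8, 35), (-41.8, 2), (-12.0, 45), (-10.6, 47), (13.0, 57), (14.6, 61), (20.8, 10)]
```

View pics/w7.png

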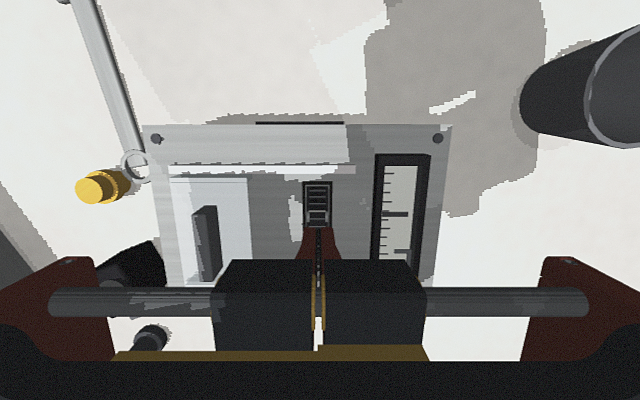

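View pics/r7.png

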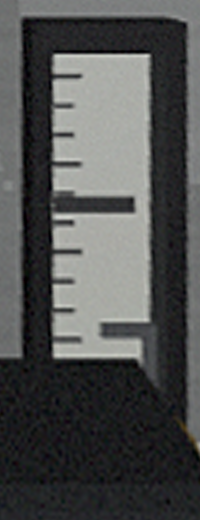

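```bash
python3 -m handwheel '[{"gripper":1,"tx":0,"ty":0,"tz":-0.003,"rx":0,"ry":0,"rz":0},{"gripper":1,"tx":0.0148,"ty":0,"tz":0,"rx":0,"ry":0,"rz":0},{"gripper":1,"tx":0,"ty":0,"tz":0,"rx":0,"ry":0,"rz":0},{"gripper":1,"tx":0,"ty":0,"tz":0.0025,"rx":0,"ry":0,"rz":0},{"gripper":1,"tx":0,"ty":0,"tz":0.0003,"rx":0,"ry":0,"rz":0},{"gripper":1,"tx":0,"ty":0,"tz":0,"rx":0,"ry":0,"rz":0}]'
```

```text
t: 12.82
ee_pos: [469.3, 187.2, 274.8]
orientation: [0.208, 3.135, 0.0]
ft_force: [-1.6, 1.0, 4.1]
width: 0.4
```

```bash
python3 -m handwheel '[{"gripper":1,"tx":0,"ty":0,"tz":0.0001,"rx":0,"ry":0,"rz":0},{"gripper":1,"tx":-0.002,"ty":0,"tz":0,"rx":0,"ry":0,"rz":0},{"gripper":1,"tx":-0.002,"ty":0,"tz":0,"rx":0,"ry":0,"rz":0},{"gripper":1,"tx":-0.002,"ty":0,"tz":0,"rx":0,"ry":0,"rz":0},{"gripper":1,"tx":0,"ty":0,"tz":0,"rx":0,"ry":0,"rz":0}]'
```

```text
t: 13.45
ee_pos: [475.5, 186.4, 274.8]
orientation: [0.208, 3.134, 0.0]
ft_force: [0.0, 0.1, 5.2]
width: 0.5
```

```bash
python3 -m handwheel '[{"gripper":1,"tx":-0.002,"ty":0,"tz":0,"rx":0,"ry":0,"rz":0},{"gripper":1,"tx":-0.002,"ty":0,"tz":0,"rx":0,"ry":0,"rz":0},{"gripper":1,"tx":-0.002,"ty":0,"tz":0,"rx":0,"ry":0,"rz":0},{"gripper":1,"tx":-0.002,"ty":0,"tz":0,"rx":0,"ry":0,"rz":0},{"gripper":1,"tx":0,"ty":0,"tz":0,"rx":0,"ry":0,"rz":0}]'; python3 ng.py r8
```

```text
t: 14.08
ee_pos: [483.4, 185.4, 274.8]
orientation: [0.208, 3.134, 0.0]
ft_force: [0.3, 0.9, 4.7]
width: 0.5
80 [(-43.4, 36), (-41.8, 3), (-1.4, 43), (0.2, 46), (20.0, 12)]
105 [(-43.4, 34), (-41.8, 0), (-1.4, 42), (0.2, 45), (13.0, 57), (14.8, 56), (20.0, 12)]
122 [(-41.8, 3), (-1.4, 47), (0.2, 47), (13.0, 60), (14.8, 56), (20.2, 14)]
```

```bash
python3 -m handwheel '[{"gripper":1,"tx":0,"ty":0,"tz":-0.003,"rx":0,"ry":0,"rz":0},{"gripper":1,"tx":0.014,"ty":0,"tz":0,"rx":0,"ry":0,"rz":0},{"gripper":1,"tx":0,"ty":0,"tz":0,"rx":0,"ry":0,"rz":0},{"gripper":1,"tx":0,"ty":0,"tz":0.0025,"rx":0,"ry":0,"rz":0},{"gripper":1,"tx":0,"ty":0,"tz":0.0004,"rx":0,"ry":0,"rz":0},{"gripper":1,"tx":0,"ty":0,"tz":0,"rx":0,"ry":0,"rz":0}]'
```

```text
t: 14.88
ee_pos: [469.4, 187.2, 274.8]
orientation: [-0.208, -3.135, -0.0]
ft_force: [-1.1, -0.3, 3.1]
width: 0.4
```

```bash
python3 -m handwheel '[{"gripper":1,"tx":-0.002,"ty":0,"tz":0,"rx":0,"ry":0,"rz":0},{"gripper":1,"tx":-0.002,"ty":0,"tz":0,"rx":0,"ry":0,"rz":0},{"gripper":1,"tx":-0.002,"ty":0,"tz":0,"rx":0,"ry":0,"rz":0},{"gripper":1,"tx":-0.002,"ty":0,"tz":0,"rx":0,"ry":0,"rz":0},{"gripper":1,"tx":-0.002,"ty":0,"tz":0,"rx":0,"ry":0,"rz":0},{"gripper":1,"tx":-0.002,"ty":0,"tz":0,"rx":0,"ry":0,"rz":0},{"gripper":1,"tx":-0.002,"ty":0,"tz":0,"rx":0,"ry":0,"rz":0},{"gripper":1,"tx":0,"ty":0,"tz":0,"rx":0,"ry":0,"rz":0}]'; python3 ng.py r9
```

```text
t: 15.88
ee_pos: [483.5, 185.3, 274.8]
orientation: [0.208, 3.134, 0.0]
ft_force: [-0.1, -0.1, 5.3]
width: 0.7
80 [(-42.2, 28), (9.6, 43), (11.4, 28), (20.2, 13)]
105 [(-42.2, 25), (9.6, 43), (11.2, 37), (13.2, 65), (14.8, 55), (20.2, 9)]
122 [(-42.2, 28), (9.6, 41), (11.2, 40), (13.0, 65), (14.8, 57), (20.2, 10)]
```

View pics/r9.png

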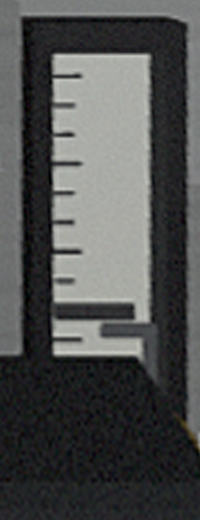

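```bash
python3 -m handwheel '[{"gripper":1,"tx":0,"ty":0,"tz":-0.003,"rx":0,"ry":0,"rz":0},{"gripper":1,"tx":0.013,"ty":0,"tz":0,"rx":0,"ry":0,"rz":0},{"gripper":1,"tx":0,"ty":0,"tz":0,"rx":0,"ry":0,"rz":0},{"gripper":1,"tx":0,"ty":0,"tz":0.0025,"rx":0,"ry":0,"rz":0},{"gripper":1,"tx":0,"ty":0,"tz":0.0005,"rx":0,"ry":0,"rz":0},{"gripper":1,"tx":0,"ty":0,"tz":0,"rx":0,"ry":0,"rz":0}]'
```

```text
t: 16.68
ee_pos: [470.3, 187.1, 274.8]
orientation: [-0.208, -3.135, -0.0]
ft_force: [-2.0, -0.1, 2.7]
width: 0.4
```

```bash
python3 -m handwheel '[{"gripper":1,"tx":-0.002,"ty":0,"tz":0,"rx":0,"ry":0,"rz":0},{"gripper":1,"tx":-0.002,"ty":0,"tz":0,"rx":0,"ry":0,"rz":0},{"gripper":1,"tx":-0.002,"ty":0,"tz":0,"rx":0,"ry":0,"rz":0},{"gripper":1,"tx":-0.002,"ty":0,"tz":0,"rx":0,"ry":0,"rz":0},{"gripper":1,"tx":-0.002,"ty":0,"tz":0,"rx":0,"ry":0,"rz":0},{"gripper":1,"tx":-0.001,"ty":0,"tz":0,"rx":0,"ry":0,"rz":0},{"gripper":1,"tx":0,"ty":0,"tz":0,"rx":0,"ry":0,"rz":0}]'
```

```text
t: 17.55
ee_pos: [481.4, 185.6, 274.8]
orientation: [0.208, 3.134, 0.0]
ft_force: [-0.4, 0.8, 4.3]
width: 0.2
```

```bash
python3 -m handwheel '[{"gripper":1,"tx":0,"ty":0,"tz":-0.004,"rx":0,"ry":0,"rz":0},{"gripper":1,"tx":-0.02,"ty":0.014,"tz":-0.04,"rx":0,"ry":0,"rz":0},{"gripper":1,"tx":0,"ty":0,"tz":-0.04,"rx":0,"ry":0,"rz":0},{"gripper":1,"tx":0,"ty":0,"tz":0,"rx":0,"ry":0,"rz":0},{"gripper":1,"tx":0,"ty":0,"tz":0,"rx":0,"ry":0,"rz":0}]'; python3 ng.py r10
```

```text
t: 18.18
ee_pos: [502.3, 196.6, 358.0]
orientation: [-0.208, -3.134, 0.001]
ft_force: [-0.3, -0.9, 0.2]
width: 0.5
80 [(-43.0, 39), (-36.2, 142), (-18.6, 137), (-0.8, 140), (19.8, 25), (34.6, 137), (42.0, 30)]
105 [(-43.0, 17), (14.0, 43), (19.8, 24), (24.6, 44), (41.8, 28)]
122 [(-43.0, 22), (14.0, 47), (19.8, 25), (24.6, 46), (41.8, 28)]
```

View pics/r10.png

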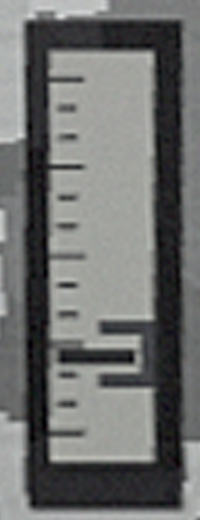

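```bash
python3 - <<'E'
from h import *
goal(469.1,124.5,289.3,sx=-1)
E
```

```text
shift [ 0.0232 -0.0757  0.0683] turn [-0.06 -0.1   0.04]
```

```bash
python3 -m handwheel '[{"gripper":0.4,"tx":0.012,"ty":-0.038,"tz":0,"rx":0,"ry":0,"rz":0},{"gripper":0.4,"tx":0.0112,"ty":-0.0377,"tz":0,"rx":0,"ry":0,"rz":0},{"gripper":0.4,"tx":0,"ty":0,"tz":0.02,"rx":0,"ry":0,"rz":0},{"gripper":0.4,"tx":0,"ty":0,"tz":0,"rx":0,"ry":0,"rz":0},{"gripper":0.4,"tx":0,"ty":0,"tz":0,"rx":0,"ry":0,"rz":0}]'
python3 - <<'E'
from h import *
goal(469.1,124.5,289.3,sx=-1)
T=T_tool();p=viewer.get_image("wrist"); save(p,"w11")
E
```

```text
t: 18.85
ee_pos: [469.9, 125.0, 338.3]
orientation: [-0.207, -3.134, 0.001]
ft_force: [0.2, 0.0, -0.4]
width: 47.1
shift [ 0.0007 -0.0006  0.049 ] turn [-0.02 -0.06  0.06]
```

View pics/w11.png

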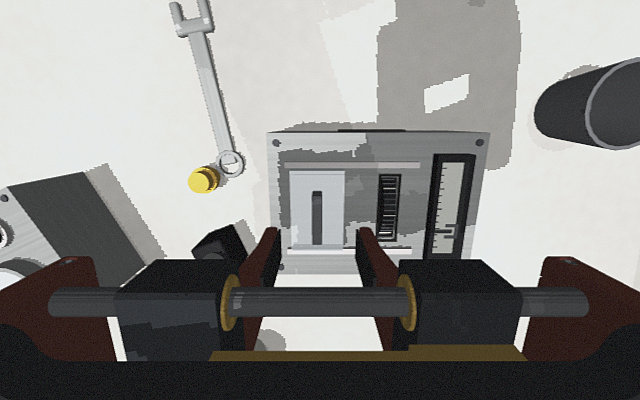

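Rib (317,215) is centred between the fingers; the needle is still in the gate. Descend and grip.

```bash
python3 -m handwheel '[{"gripper":0.4,"tx":0.0007,"ty":-0.0005,"tz":0.03,"rx":0,"ry":0,"rz":0},{"gripper":0.4,"tx":0,"ty":0,"tz":0.019,"rx":0,"ry":0,"rz":0},{"gripper":0.4,"tx":0,"ty":0,"tz":0,"rx":0,"ry":0,"rz":0},{"gripper":1,"tx":0,"ty":0,"tz":0,"rx":0,"ry":0,"rz":0},{"gripper":1,"tx":0,"ty":0,"tz":0,"rx":0,"ry":0,"rz":0},{"gripper":1,"tx":0,"ty":0,"tz":0,"rx":0,"ry":0,"rz":0},{"gripper":1,"tx":0,"ty":0,"tz":0,"rx":0,"ry":0,"rz":0}]'; python3 -m handwheel '[{"gripper":1,"tx":0,"ty":0.010,"tz":0,"rx":0,"ry":0,"rz":0},{"gripper":1,"tx":0,"ty":0.015,"tz":0,"rx":0,"ry":0,"rz":0},{"gripper":1,"tx":0,"ty":0.015,"tz":0,"rx":0,"ry":0,"rz":0},{"gripper":1,"tx":0,"ty":0.014,"tz":0,"rx":0,"ry":0,"rz":0},{"gripper":1,"tx":0,"ty":0.005,"tz":0,"rx":0,"ry":0,"rz":0},{"gripper":1,"tx":0,"ty":0.002,"tz":0,"rx":0,"ry":0,"rz":0},{"gripper":1,"tx":0,"ty":0,"tz":0,"rx":0,"ry":0,"rz":0}]'
python3 - <<'E'
from h import *
goal(477.3,185.8,287,sx=-1)
E
```

```text
t: 19.77
ee_pos: [469.2, 124.4, 290.0]
orientation: [0.208, 3.134, 0.0]
ft_force: [0.6, 1.0, 0.1]
width: 16.3
t: 20.65
ee_pos: [477.1, 185.6, 289.8]
orientation: [-0.206, -3.135, 0.0]
ft_force: [-1.8, -1.4, 5.9]
width: 7.5
shift [-0.0002  0.0002  0.0028] turn [-0.01 -0.    0.1 ]
```

```bash
python3 -m handwheel '[{"gripper":1,"tx":0,"ty":0.002,"tz":0,"rx":0,"ry":0,"rz":0},{"gripper":1,"tx":0,"ty":0,"tz":0,"rx":0,"ry":0,"rz":0}]'
```

```text
t: 20.9
ee_pos: [477.2, 186.3, 289.8]
orientation: [-0.205, -3.134, 0.005]
ft_force: [-0.3, -12.7, 8.5]
width: 8.0
```

```bash
python3 -m handwheel '[{"gripper":1,"tx":0,"ty":0.0005,"tz":0,"rx":0,"ry":0,"rz":0},{"gripper":0.4,"tx":0,"ty":-0.001,"tz":0,"rx":0,"ry":0,"rz":0},{"gripper":0.4,"tx":0,"ty":0,"tz":0,"rx":0,"ry":0,"rz":0},{"gripper":0.4,"tx":0,"ty":0,"tz":0,"rx":0,"ry":0,"rz":0},{"gripper":0.4,"tx":0,"ty":0,"tz":-0.03,"rx":0,"ry":0,"rz":0},{"gripper":0.4,"tx":-0.022,"ty":-0.018,"tz":-0.05,"rx":0,"ry":0,"rz":0},{"gripper":0.4,"tx":0,"ty":0,"tz":-0.035,"rx":0,"ry":0,"rz":0},{"gripper":0.4,"tx":0,"ty":0,"tz":0,"rx":0,"ry":0,"rz":0}]'
python3 ng.py r12
python3 - <<'E'
from h import *
T=T_tool();p=viewer.get_image("wrist"); save(p,"w12",(225,95,415,235),4)
f=cam(p);M=c2w(p,T);v,u=np.mgrid[0:400,0:640];d=p["range_z"]
X=np.stack([(u-p["cx"])/f*d,-(v-p["cy"])/f*d,-d],-1)@M[:3,:3].T+M[:3,3]
ok=(d>0)&(abs(X[...,0]-476)<60)&(abs(X[...,1]-173)<80)&(v<225)
P=X[ok]
rb=P[(P[:,2]>113)&(P[:,2]<124)]; print("rib",len(rb),np.median(rb[:,2]),cv2.minAreaRect(rb[:,:2].astype(np.float32)), T[:3,3])
print(ctrl.get_obs()["ft_force"])
for n in("top","scene"): save(viewer.get_image(n),n+"12")
E
```

```text
t: 21.9
ee_pos: [497.6, 165.9, 407.3]
orientation: [0.208, 3.129, 0.004]
ft_force: [-0.2, -0.2, -0.7]
width: 52.7
80 [(-42.8, 4), (-36.4, 140), (20.0, 16), (42.6, 29)]
105 [(-42.8, 4), (13.0, 50), (19.8, 18), (24.4, 41), (42.6, 26)]
122 [(-42.8, 2), (13.2, 50), (20.0, 26), (24.4, 45), (42.6, 23)]
rib 324 117.07507562876921 ((476.8377380371094, 185.7947235107422), (7.914891242980957, 39.42417907714844), 82.34136199951172) [496.85195051 165.83261892 405.4430899 ]
[-0.570053    0.21704692 -0.10698057]
```

View pics/w12.png

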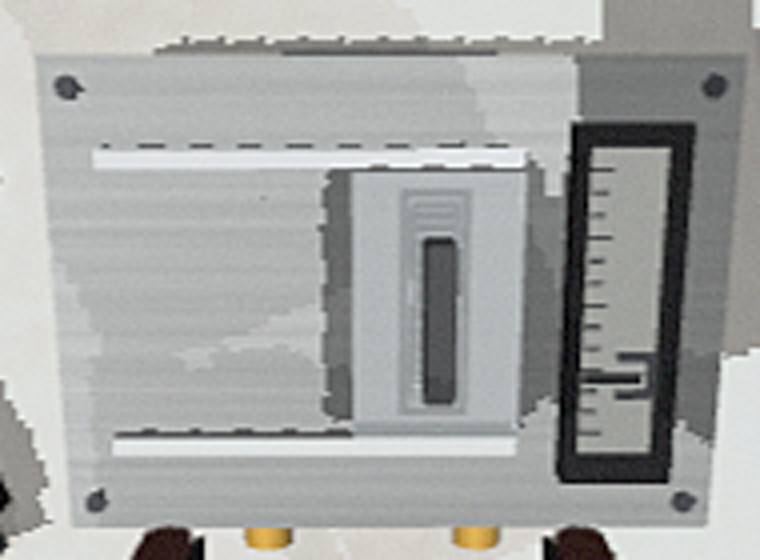

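View pics/scene12.png

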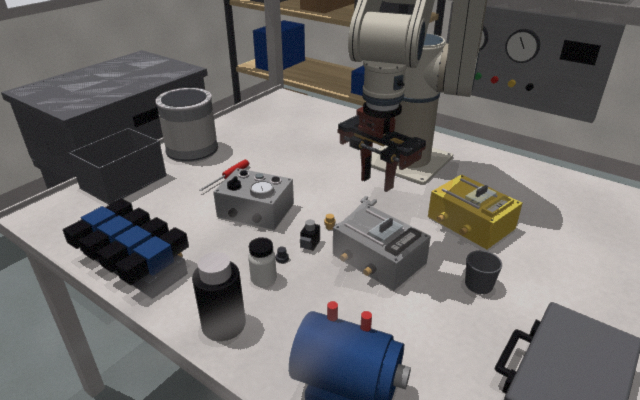

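```bash
python3 -c "
from workcell import ctrl
print(ctrl.close_job())"
```

```text
the job is handed in; nothing more can be done
None
```

The job is done and handed in at about 22 s of the 72 s allowed.

- **Hood off:** I gripped the rib and slid the hood until it met its stop, where I read 17 N. The rib had moved 61.6 mm by camera, against a nominal 62 mm.
- **Wheel:** With the fingers shut I touched the crest about 8 mm above the deck and rolled it in four light strokes. The press readings were between 2.7 and 6.1 N. I only read the force at the end of each command, so a brief peak in between would not show, but nothing pointed to one near 15 N.
- **Needle:** It stands between the prongs, roughly 0.5 to 1 mm past the gate's centre, in two views from different heights. The clearance is about 2.5 mm either side.
- **Hood home:** I slid it back until it met the closed end, reading 12.7 N. The camera puts the rib within 0.5 mm of where it started.

At the end the arm was well clear of the box. The loose things looked unmoved in the last scene picture.

No check failed. The first move commands were refused over their format before anything moved, and I sent them again.

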